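Unclamp a bottle carrier from the shaker and hold it up level

ROBOT

A 6-joint arm with a two-finger parallel gripper is mounted at the origin on the work surface. World frame = base frame: x ahead of the robot, y to its left, z up, the work surface at z = 0. Lengths are in m, angles in degrees, forces in N, time in s.
With the tool pointing down it reaches from about 0.375 to 0.9 m from the base axis. Payload 3.1 kg.
Tool frame: the origin (TCP) lies on the mounting face of the last link; the fingertips stand 173 mm ahead of it and the grasp point (between the pads) lies 155 mm ahead of it; z points along the fingers, y is the direction in which the jaws open and shut (so a half turn about z gives the same grasp; the last joint's range is limited). The gripper opens to 85 mm and grips with 20 to 120 N. Pads are 22 mm wide; open, the fingers measure 114 mm over their backs; the gripper's body (76 mm by 85 mm) begins 54 mm behind the grasp point. The pads swing forward as they close: fully open they stand 13 mm farther back than shut.
Start: joints at [-77.722, 30.224, 82.088, -0, 67.689, -10.227], TCP at [0.239, -0.577, 0.405] pointing down, gripper open.
Joint ranges: [-176.69, 176.69], [-43.24, 126.21], [12.49, 139.97], [-82, 262], [0, 151.66], [-163.58, 163.58]. Speed limits (degrees/s): [159.86, 159.86, 180, 180, 180, 180].

INTERFACE

Orientations are given as a 3x3 rotation matrix whose columns are the frame's x, y, z axes.
In Python, from station import bot, snapshot, camera_info, order, models gives the robot as it stands.
- The arm moves only by the tool send_rows, never from a script. Its argument "motion" is a list of rows, each a list of 5 numbers: the gripper's target within -1 to 1 (shut at 1, half-way at 0, fully open at -1), then the shift along the tool's x, y, z each as a share of 0.025 m, from -1 to 1, then the turn about the tool's z as a share of 5 degrees, from -1 to 1. A call has 1 to 5 rows; each row shifts and turns the commanded pose from where the row before left it, along the tool's axes as they then stand; what a row does not reach is not made up. A row lasts 1/10 s, in which the tool goes at most 50 mm and 8.59 degrees, less where a joint would pass 70% of its speed; a pose out of reach is approached as far as the arm can. A call with a number of a shift or a turn outside -1 to 1 is refused whole. A call with a gripper value outside its range is refused whole. The fingers move at their own pace and stop on an object; "grip_force" is the grip in N (left out, the last holds). Time passes only in rows, so rows that do not move let the fingers close. It gives the time, the measured TCP pose, the force and the opening at its end, in the units of the state.
- bot.get_obs(): the state, without advancing time (a new reading comes with each control period).
- snapshot(name): name is "side" or "top" or "wrist"; returns the picture (384x512x3 uint8, blue, green, red); there is no depth.
- camera_info(name): a dict with "fx", "fy", "cx", "cy" (pixels), "distortion" ([k1, k2, p1, p2, k3] as OpenCV has them; the pictures are not rectified), "pose" (4x4, takes a point from camera to world coordinates). Camera axes: x right, y down, z forward; pixel columns grow to the right and rows downward; lengths in m; the calibration is good to about 2 mm. A picture is of the moment at which its call begins: read the wrist's pose just before it. camera_info takes no time and is no camera call; for the wrist camera it gives the pose at the moment of the call.
- order.finish_job(): hands the job in, once; it reports no verdict.
Trained networks look in the newest picture that a camera, given by its name, has taken for a name from the list of things; names that differ only in an ending like _2 or _b are one class to them, and where a whole thing is asked for, a point or a joint stands for the part that bears it (a point fixed in the world has none). Each returns a list of dicts, best first, with "p" (0 to 1); they miss things now and then, are a little off and sometimes report something else, mostly with a low value. They report only what shows in the picture. A call takes as long as a camera call. They do not tell look-alikes from the thing itself.
- models.find_in(camera, query): "bbox" ([centre column, centre row, width, height] in pixels, round what is visible of it).
- models.mark_of(camera, query): "location" ([row, column] in pixels: a listed point, or the origin of a listed thing).
The state is a dict: "time_s": time; "q": joint angles; "joint_velocities": joint speeds; "effort": joint torques, N m; "position": TCP position; "orientation": TCP orientation; "force": force on the tool from outside, world axes, zero at the start; "moment": the same for the moment, N m; "opening": opening from 0.0 (shut) to 1.0 (fully open).
Only numpy, scipy, OpenCV 4.12 (cv2) and the standard library are available. Lean on these libraries where they do the work, as an engineer would, in place of code of your own. Each camera call takes 0.05 s, during which the arm holds its last target. There are 200 camera calls.

TASK

Take the bottle carrier off the shaker: crank the handwheel anticlockwise by its knob, more than a full turn, until it is at its stop and the clamp tongue is fully drawn back; then grip the carrier by its handle bar and lift it straight up, level and with all its bottles in place, to about 10 cm above the platform. Finish while holding it there, steady and level over its place; do not put it down or let go, and leave everything else where it is.

Things in the scene. Friction and masses are not known exactly. Their poses are not given: they have to be found in the camera images.
- shaker: Fixed low platform shaker: a white housing with an aluminium platform 200 (x) x 360 (y) mm whose top is 60 mm above the table. Origin: centre of its underside, z up. Seen in its own frame, the bottle carrier stands on the -y half and the clamp (grey guide block 70 x 85 mm, 34 mm high, with the handwheel on top) on the +y half.
- nest (a point): Point on the top of the platform, at the middle of the place where the carrier stands at the start (three steel locating strips 6 mm high stand around it). Axes as the shaker.
- wheel (a joint): Turn of the handwheel in rad: 0 = clamp tongue fully forward, growing anticlockwise seen from above, hard stop at 7.85 (tongue fully back). It starts between 0 and 1.8. At 0 the crank knob points along the shaker's +y from the wheel axis, at 7.85 along its -x. Friction about 2 N at the knob; it stays where it is left. Each rad draws the tongue back 3.06 mm.
- wheel_axis (a point): Point on the vertical axis of the handwheel, 6 mm above the top of its rim. The dark steel wheel is 118 mm across; its rim top is 116 mm above the table. Axes as the shaker.
- crank_grip (a point): Point to grip on the crank knob: an upright black round knob, 18 mm in diameter and 42 mm tall, standing on the wheel 45 mm from its axis and turning freely on its own pin. This point lies on the knob's axis, 24 mm above its foot and 18 mm below its top; it is 142 mm above the table.
- tongue_tip (a point): Middle of the top edge of the free end of the clamp tongue, a flat steel bar 26 mm wide and 8 mm thick that slides along the shaker's y. At the start it lies over the lip at the foot of the carrier (by 15 mm at wheel 0); with the wheel at its stop the tip is 9 mm clear of the lip.
- carrier: Loose grey plastic bottle carrier, about 0.25 kg: tray 132 (x) x 96 (y) mm, walls 30 mm high, 3 mm floor and walls, 3 x 2 cells, with a 6 mm thick, 44 mm wide lip sticking out 20 mm at the foot of its +y side. From the tray's middle rise two posts that carry a straight handle bar. Origin: centre of its underside; axes nearly along the shaker's (within 0.015 rad).
- carrier_grip (a point): Centre of the carrier's handle bar, 115 mm above the carrier's underside. The bar is 84 mm long (along the carrier's x), 16 mm wide (y) and 14 mm tall, with free space below it down to the bottle caps (73 mm above the carrier's underside), except for two posts, 10 mm square, 21.5 mm either side of its middle.
- bottle0: Small white bottle with a black cap, 34 mm in diameter and 70 mm tall, 30 to 100 g, standing loose in a cell of the carrier (two cells are empty). Origin: centre of its underside.
- bottle1: Small black bottle with a black cap, 34 mm in diameter and 70 mm tall, 30 to 100 g, standing loose in a cell of the carrier (two cells are empty). Origin: centre of its underside.
- bottle2: Small white bottle with a black cap, 34 mm in diameter and 70 mm tall, 30 to 100 g, standing loose in a cell of the carrier (two cells are empty). Origin: centre of its underside.
- bottle3: Small white bottle with a black cap, 34 mm in diameter and 70 mm tall, 30 to 100 g, standing loose in a cell of the carrier (two cells are empty). Origin: centre of its underside.
- spare_white: Loose white bottle on the table, 34 mm in diameter, 70 mm tall; to be left alone. Origin: centre of its underside.
- spare_dark: Loose black bottle on the table, 34 mm in diameter, 70 mm tall; to be left alone. Origin: centre of its underside.
- funnel: Clear plastic funnel standing mouth down on the table, 84 mm across, 105 mm tall; to be left alone. Origin: centre of its underside.
- syringe: Syringe lying on the table, about 135 mm long, 34 mm wide; to be left alone. Origin: centre of its underside.
- strip_tube: Upright white test strip tube on the table, 32 mm in diameter, 85 mm tall; to be left alone. Origin: centre of its underside.
- loose_cap: Black cap lying on the shaker platform, 26 mm in diameter, 18 mm tall; to be left alone. Origin: centre of its underside.
- hex_ring: Flat green six-sided ring lying on the shaker platform, 50 mm across, 7 mm thick; to be left alone. Origin: centre of its underside.
Not all that is in view belongs to the job. What is shaped like the carrier but purple or turquoise is not meant.

How it is judged:
By the outcome, as a careful person would: the job done as asked, in the order asked, and still so for the second after the job is handed in, while the arm keeps its last pose, push and grip.
It also fails if it takes over 58 s, if anything falls off the work surface, if the arm or the gripper's body presses on something with over 40 N, if the wrist force passes 120 N, or if a joint passes its speed limit or range.

## Working session

There is one attempt and no reset: what is moved stays moved. The work goes in short steps, Python scripts to look and compute and a tool call to move; the robot and the scene stay as the last step left them, time stands still between calls to the robot, and variables do not carry over. Pictures are saved under pics/ and viewed, about 8 in all and at most 12, crops included, and the job is handed in when it is done.

Besides the shell and the picture viewer there is one more tool, called after "Request:" by a JSON object that holds its "fn" and its "kwargs". send_rows: Moves the arm, as the interface text tells. Shift numbers are shares of 0.025 m and turn numbers shares of 5 degrees, none past 1 either way. Its arguments: {"type":"object","properties":{"motion":{"type":"array"},"grip_force":{"type":"number"}},"required":["motion"]}

```bash
mkdir -p pics
cat > h.py <<'E'
import numpy as np, cv2
from station import bot, snapshot, camera_info, order, models
def ray(cam,u,v):
    c=camera_info(cam);K=np.array([[c['fx'],0,c['cx']],[0,c['fy'],c['cy']],[0,0,1.]])
    n=cv2.undistortPoints(np.array([[[u,v]]],float),K,np.array(c['distortion'],float))[0,0]
    T=np.array(c['pose']);return T[:3,3],T[:3,:3]@np.array([n[0],n[1],1.])
def atz(cam,u,v,z):
    o,d=ray(cam,u,v);return o+d*(z-o[2])/d[2]
def proj(cam,P):
    c=camera_info(cam);K=np.array([[c['fx'],0,c['cx']],[0,c['fy'],c['cy']],[0,0,1.]])
    W=np.linalg.inv(np.array(c['pose']))
    r,_=cv2.Rodrigues(W[:3,:3]);return cv2.projectPoints(np.array(P,float).reshape(-1,1,3),r,W[:3,3],K,np.array(c['distortion'],float))[0][:,0]
def st():
    o=bot.get_obs();print(o['time_s'],np.round(o['position'],4),np.round(o['force'],1),o['opening']);return o
E
python3 - <<'E'
from h import *
np.set_printoptions(suppress=True,precision=3)
ims=[snapshot(n) for n in('top','side')]
cv2.imwrite('pics/a.png',cv2.resize(ims[0],(800,600)));cv2.imwrite('pics/b.png',cv2.resize(ims[1],(800,600)))
Z=dict(wheel_axis=.122,crank_grip=.142,carrier_grip=.175,nest=.06,tongue_tip=.074,shaker=0)
for n in('top','side'):
  for q,z in Z.items():
    for r in models.mark_of(n,q)[:3]:
      v,u=r['location'];print(n,q,round(r['p'],2),round(u),round(v),atz(n,u,v,z)[:2])
o=st();print(np.array(o['orientation']))
E
```

```text
top wheel_axis 0.72 243 157 [0.558 0.048]
top wheel_axis 0.54 306 149 [ 0.58  -0.145]
top crank_grip 0.54 250 169 [0.519 0.025]
top crank_grip 0.48 299 156 [ 0.557 -0.121]
top carrier_grip 0.74 377 250 [ 0.276 -0.331]
top carrier_grip 0.66 304 149 [ 0.571 -0.131]
top carrier_grip 0.58 178 219 [0.375 0.235]
top tongue_tip 0.53 283 155 [ 0.571 -0.077]
top shaker 0.69 278 159 [ 0.57  -0.065]
top shaker 0.33 407 222 [ 0.356 -0.473]
side wheel_axis 0.72 248 205 [0.465 0.063]
side wheel_axis 0.68 229 188 [0.57  0.029]
side crank_grip 0.64 240 188 [0.519 0.033]
side carrier_grip 0.79 229 251 [0.34  0.294]
side carrier_grip 0.63 258 153 [ 0.569 -0.123]
side carrier_grip 0.58 365 168 [ 0.244 -0.253]
side nest 0.86 256 181 [ 0.579 -0.12 ]
side nest 0.53 252 188 [ 0.564 -0.082]
side tongue_tip 0.66 270 179 [ 0.536 -0.147]
side tongue_tip 0.61 262 179 [ 0.557 -0.127]
side tongue_tip 0.58 250 186 [ 0.565 -0.07 ]
side shaker 0.72 250 205 [ 0.561 -0.064]
side shaker 0.3 262 153 [ 0.736 -0.367]
0.7 [ 0.239 -0.577  0.405] [-0.4  0.   0.6] 1.0013374348795296
[[ 0.924  0.383  0.   ]
 [ 0.383 -0.924 -0.   ]
 [-0.     0.    -1.   ]]
```

View pics/a.png

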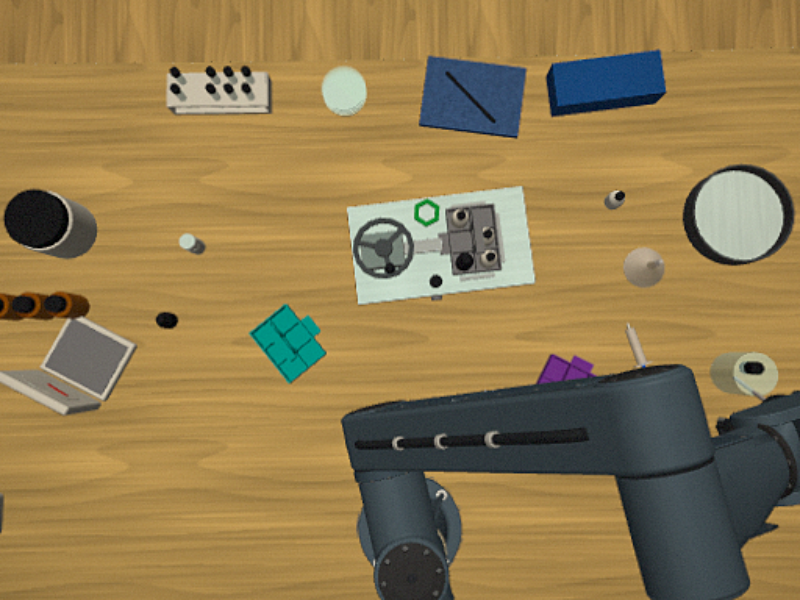

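View pics/b.png

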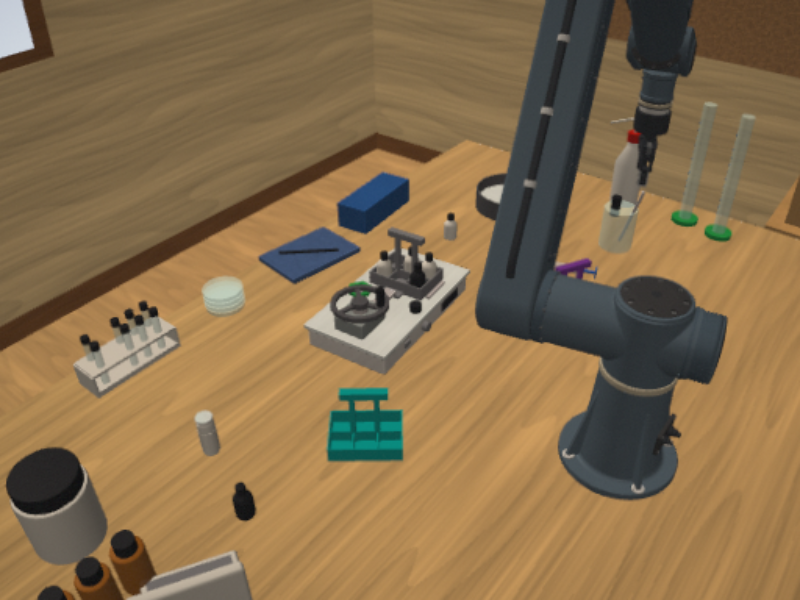

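The top view shows the shaker at about (0.57, -0.065), yawed by roughly 5°. The wheel is on its left (380,248) with the knob at (390,268), and the grey carrier is on the right (475,240). The purple and turquoise carriers are decoys. I'll move above it and turn the tool to match the shaker's axes.

Request:
{"fn": "send_rows", "kwargs": {"motion": [[-1, 0.98, -0.84, 0, 0], [-1, 0.98, -0.84, 0, 0], [-1, 0.98, -0.84, 0, 0], [-1, 0.98, -0.84, 0, 0], [-1, 0.98, -0.84, 0, 0]]}}

```text
time_s: 1.2
position: [0.3126, -0.4324, 0.4049]
orientation: [[0.924, 0.382, 0.0], [0.382, -0.924, -0.0], [0.0, 0.0, -1.0]]
force: [0.1, 0.2, 0.7]
opening: 0.998
```

Request:
{"fn": "send_rows", "kwargs": {"motion": [[-1, 0.98, -0.84, 0, 0], [-1, 0.98, -0.84, 0, 0], [-1, 0.98, -0.84, 0, 0], [-1, 0.98, -0.84, 0, 0], [-1, 0.98, -0.84, 0, 0]]}}

```text
time_s: 1.7
position: [0.3857, -0.2884, 0.405]
orientation: [[0.924, 0.383, 0.001], [0.383, -0.924, -0.0], [0.0, 0.001, -1.0]]
force: [-0.2, -0.4, -0.4]
opening: 0.996
```

Request:
{"fn": "send_rows", "kwargs": {"motion": [[-1, 0.98, -0.84, 0, 0], [-1, 0.98, -0.84, 0, 0], [-1, 0.98, -0.84, 0, 0], [-1, 0.98, -0.84, 0, 0], [-1, 0.98, -0.84, 0, 0]]}}

```text
time_s: 2.2
position: [0.4587, -0.1445, 0.405]
orientation: [[0.924, 0.383, 0.001], [0.383, -0.924, -0.0], [0.0, 0.001, -1.0]]
force: [0.3, -0.0, 0.2]
opening: 0.998
```

Request:
{"fn": "send_rows", "kwargs": {"motion": [[-1, 0.98, -0.84, 0, 0], [-1, 0.98, -0.84, 0, 0.8], [-1, 0.98, -0.84, 0, 0.8], [-1, 0.9, -0.84, 0, 0.8], [-1, 0, 0, 0, 0.9]]}}

```text
time_s: 2.7
position: [0.522, -0.0318, 0.4051]
orientation: [[0.994, 0.105, 0.002], [0.105, -0.994, 0.001], [0.002, -0.0, -1.0]]
force: [-0.8, -1.2, -0.3]
opening: 1.002
```

Run:
```python
from h import *
np.set_printoptions(suppress=True,precision=3)
Z=dict(wheel_axis=.122,crank_grip=.142,carrier_grip=.175,nest=.06,tongue_tip=.074,shaker=0)
for n in('wrist','top'):
  im=snapshot(n)
  if n=='wrist': cv2.imwrite('pics/c.png',cv2.resize(im,(800,600)))
  for q,z in Z.items():
    for r in models.mark_of(n,q)[:2]:
      v,u=r['location'];print(n,q,round(r['p'],2),round(u),round(v),atz(n,u,v,z)[:2])
o=st();print(np.array(o['orientation']))
print(np.array(camera_info('wrist')['pose']))
```

```text
wrist wheel_axis 0.98 174 141 [0.554 0.037]
wrist crank_grip 0.86 181 200 [0.509 0.025]
wrist carrier_grip 0.73 424 153 [ 0.572 -0.142]
wrist tongue_tip 0.71 306 133 [ 0.566 -0.082]
wrist shaker 0.91 289 128 [ 0.563 -0.073]
top wheel_axis 0.56 244 157 [0.558 0.045]
top crank_grip 0.38 250 170 [0.518 0.027]
top carrier_grip 0.91 374 251 [ 0.272 -0.321]
top carrier_grip 0.75 305 152 [ 0.563 -0.136]
top shaker 0.59 279 157 [ 0.575 -0.067]
3.4 [ 0.52  -0.035  0.405] [ 0.7  0.5 -0.6] 0.9992455861837737
[[ 0.995  0.104  0.   ]
 [ 0.104 -0.995 -0.   ]
 [ 0.     0.    -1.   ]]
[[ 0.104 -0.95  -0.294  0.595]
 [-0.995 -0.099 -0.031 -0.028]
 [ 0.     0.296 -0.955  0.373]
 [ 0.     0.     0.     1.   ]]
```

View pics/c.png

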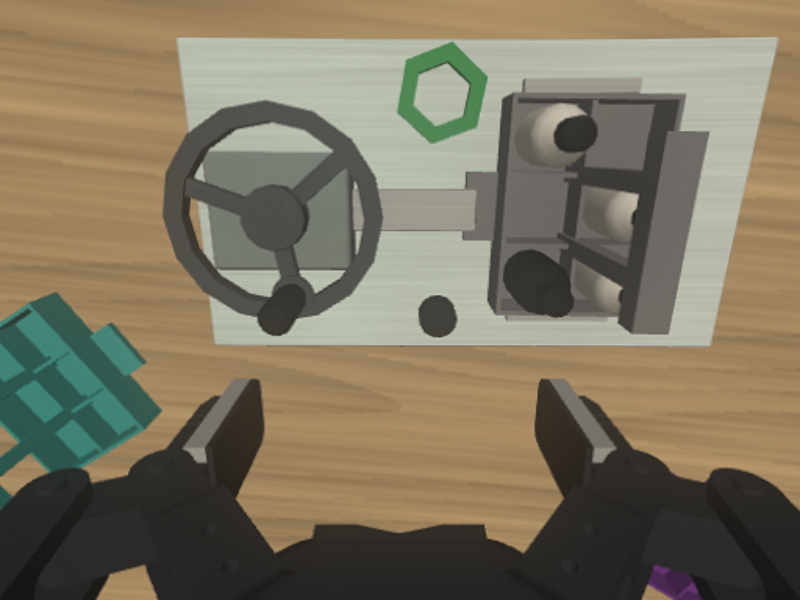

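The wrist view shows the knob at (282,310), the wheel hub at (273,217), and the platform edges parallel to the image. So the tool heading of 6° matches the shaker, and the wheel starts at about 1.73 rad. I'll move over the knob and check from close by.

Request:
{"fn": "send_rows", "kwargs": {"motion": [[-1, -0.05, -0.6, 0.6, 0], [-1, -0.05, -0.6, 0.6, 0], [-1, -0.05, -0.6, 0.6, 0], [-1, -0.05, -0.6, 0.6, 0], [-1, 0, 0, 0, 0]]}}

```text
time_s: 3.9
position: [0.5079, 0.026, 0.343]
orientation: [[0.994, 0.107, -0.005], [0.107, -0.994, 0.001], [-0.005, -0.002, -1.0]]
force: [-1.0, -0.3, -0.2]
opening: 1.003
```

Run:
```python
from h import *
np.set_printoptions(suppress=True,precision=4)
Z=dict(wheel_axis=.122,crank_grip=.142,carrier_grip=.175,tongue_tip=.074,shaker=0)
im=snapshot('wrist');cv2.imwrite('pics/d.png',im)
o=st();R=np.array(o['orientation']);p=np.array(o['position'])
for q,z in Z.items():
  for r in models.mark_of('wrist',q)[:2]:
    v,u=r['location'];P=atz('wrist',u,v,z);print(q,round(r['p'],2),round(u),round(v),P[:2],'tool',R.T@(P-p))
```

```text
3.95 [0.5088 0.0252 0.3441] [ 1.1  0.7 -0.1] 1.0016531029243094
wheel_axis 0.86 242 139 [0.558  0.0375] tool [ 0.0507 -0.0069  0.222 ]
crank_grip 0.63 252 216 [0.515  0.0258] tool [0.0067 0.0001 0.2021]
tongue_tip 0.57 395 131 [ 0.5713 -0.0815] tool [0.0514 0.1128 0.2699]
shaker 0.58 356 124 [ 0.5694 -0.0752] tool [0.0503 0.1063 0.3439]
```

View pics/d.png

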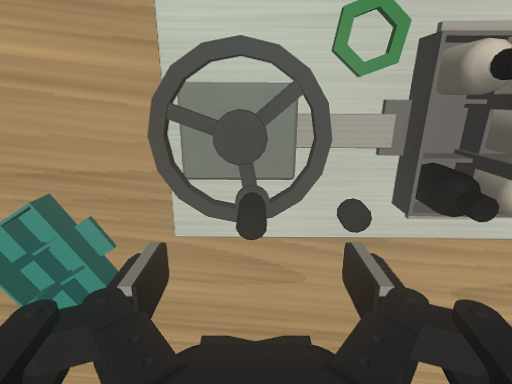

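The close view agrees: hub at (240,137), knob base (251,195) to top (251,230). The knob is about 5 mm further along tool x, so I'll shift, descend and grip it.

Request:
{"fn": "send_rows", "kwargs": {"motion": [[-1, 0.24, 0, 0.4, 0], [-1, 0, 0, 0.8, 0], [-1, 0, 0, 0.68, 0], [-1, 0, 0, 0, 0], [0.7, 0, 0, 0, 0]], "grip_force": 30}}

```text
time_s: 4.7
position: [0.5155, 0.0251, 0.2975]
orientation: [[0.995, 0.104, -0.0], [0.104, -0.995, 0.0], [-0.0, -0.0, -1.0]]
force: [-0.1, -0.5, 0.9]
opening: 0.859
```

Request:
{"fn": "send_rows", "kwargs": {"motion": [[1, 0, 0, 0, 0], [1, 0, 0, 0, 0], [1, 0, 0, 0, 0], [1, 0, 0, 0, 0], [1, 0, 0, 0, 0]]}}

```text
time_s: 5.2
position: [0.5153, 0.0255, 0.2984]
orientation: [[0.995, 0.105, 0.001], [0.105, -0.995, 0.0], [0.001, -0.0, -1.0]]
force: [-0.1, 1.5, 4.3]
opening: 0.202
```

Run:
```python
from h import *
o=st();R=np.array(o['orientation']);print(R.round(3),np.round(o['moment'],2))
im=snapshot('wrist');cv2.imwrite('pics/e.png',im)
for q,z in dict(wheel_axis=.122,crank_grip=.142).items():
  for r in models.mark_of('wrist',q)[:2]:
    v,u=r['location'];print(q,r['p'],u,v,atz('wrist',u,v,z))
```

```text
5.2 [0.5153 0.0255 0.2984] [-0.1  1.5  4.3] 0.20204949526743135
[[ 0.995  0.105  0.001]
 [ 0.105 -0.995  0.   ]
 [ 0.001 -0.    -1.   ]] [0.3  0.03 0.04]
wheel_axis 0.83 230.7 168.6 [0.5555213  0.04105698 0.122     ]
crank_grip 0.68 255.2 269.1 [0.51285072 0.0243851  0.142     ]
```

View pics/e.png

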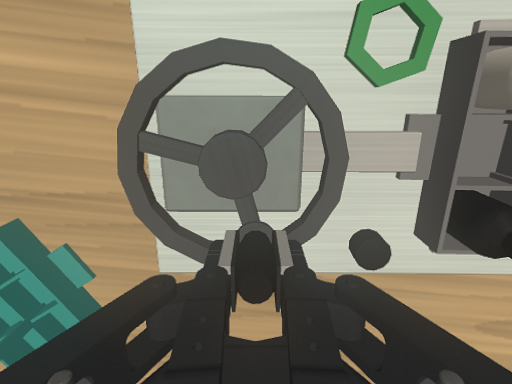

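Gripped: opening 0.20 is about 17 mm, and the knob sits between the pads in the picture. Axis is about (0.558, 0.039) and phi about 102°. Next I'll compute the arc increments.

Run:
```python
import numpy as np
f=np.radians(np.arange(102,463,12));p=np.c_[-45*np.sin(f),-45*np.cos(f)]
d=np.diff(p,axis=0)/25
for a,r in zip(np.arange(114,470,12),d): print(a,r.round(2))
```

```text
114 [0.12 0.36]
126 [0.19 0.33]
138 [0.25 0.28]
150 [0.3  0.22]
162 [0.34 0.15]
174 [0.37 0.08]
186 [0.38 0.  ]
198 [ 0.37 -0.08]
210 [ 0.34 -0.15]
222 [ 0.3  -0.22]
234 [ 0.25 -0.28]
246 [ 0.19 -0.33]
258 [ 0.12 -0.36]
270 [ 0.04 -0.37]
282 [-0.04 -0.37]
294 [-0.12 -0.36]
306 [-0.19 -0.33]
318 [-0.25 -0.28]
330 [-0.3  -0.22]
342 [-0.34 -0.15]
354 [-0.37 -0.08]
366 [-0.38 -0.  ]
378 [-0.37  0.08]
390 [-0.34  0.15]
402 [-0.3   0.22]
414 [-0.25  0.28]
426 [-0.19  0.33]
438 [-0.12  0.36]
450 [-0.04  0.37]
462 [0.04 0.37]
```

Request:
{"fn": "send_rows", "kwargs": {"motion": [[1, 0.12, 0.36, 0, 0], [1, 0.19, 0.33, 0, 0], [1, 0.25, 0.28, 0, 0], [1, 0.3, 0.22, 0, 0], [1, 0.34, 0.15, 0, 0]]}}

```text
time_s: 5.85
position: [0.5491, -0.0035, 0.2984]
orientation: [[0.995, 0.102, 0.001], [0.102, -0.995, 0.005], [0.001, -0.005, -1.0]]
force: [-0.3, 13.8, 8.5]
opening: 0.2
```

Request:
{"fn": "send_rows", "kwargs": {"motion": [[1, 0.37, 0.03, 0, 0], [1, 0.38, 0.0, 0, 0], [1, 0.37, -0.08, 0, 0], [1, 0.34, -0.15, 0, 0], [1, 0.3, -0.22, 0, 0]]}}

```text
time_s: 6.35
position: [0.5904, 0.0104, 0.2984]
orientation: [[0.994, 0.105, -0.004], [0.105, -0.995, 0.0], [-0.004, -0.001, -1.0]]
force: [-4.8, 2.2, 10.4]
opening: 0.201
```

Request:
{"fn": "send_rows", "kwargs": {"motion": [[1, 0.24, -0.28, -0.03, 0], [1, 0.18, -0.33, 0, 0], [1, 0.12, -0.36, 0, 0], [1, 0.04, -0.37, 0, 0], [1, -0.04, -0.37, 0, 0]]}}

```text
time_s: 6.85
position: [0.6006, 0.0544, 0.2985]
orientation: [[0.994, 0.105, 0.001], [0.105, -0.994, -0.001], [0.001, 0.001, -1.0]]
force: [-1.5, -3.7, 3.6]
opening: 0.201
```

Request:
{"fn": "send_rows", "kwargs": {"motion": [[1, -0.12, -0.36, 0, 0], [1, -0.19, -0.33, 0, 0], [1, -0.25, -0.28, 0, 0], [1, -0.3, -0.22, 0, 0], [1, -0.34, -0.15, 0, 0]]}}

```text
time_s: 7.35
position: [0.5666, 0.0855, 0.2985]
orientation: [[0.995, 0.104, 0.002], [0.104, -0.995, 0.002], [0.002, -0.002, -1.0]]
force: [4.2, 2.9, 0.6]
opening: 0.201
```

Request:
{"fn": "send_rows", "kwargs": {"motion": [[1, -0.37, -0.08, 0, 0], [1, -0.38, 0, 0, 0], [1, -0.37, 0.08, 0, 0], [1, -0.34, 0.15, 0, 0], [1, -0.3, 0.22, 0, 0]]}}

```text
time_s: 7.85
position: [0.5227, 0.0702, 0.2985]
orientation: [[0.994, 0.105, -0.002], [0.105, -0.994, 0.0], [-0.002, -0.0, -1.0]]
force: [1.4, 2.7, 1.2]
opening: 0.2
```

Request:
{"fn": "send_rows", "kwargs": {"motion": [[1, -0.25, 0.28, 0, 0], [1, -0.19, 0.33, 0, 0], [1, -0.12, 0.36, 0, 0], [1, 0, 0, 0, 0]]}}

```text
time_s: 8.25
position: [0.5126, 0.043, 0.2985]
orientation: [[0.995, 0.104, -0.001], [0.104, -0.995, -0.002], [-0.001, 0.002, -1.0]]
force: [-0.5, -2.5, 3.0]
opening: 0.203
```

Run:
```python
from h import *
im=snapshot('wrist');cv2.imwrite('pics/f.png',im)
o=st();R=np.array(o['orientation']);p=np.array(o['position'])
P=np.array([[.5153,.0255],[.5491,-.0035],[.5904,.0104],[.6006,.0544],[.5666,.0855],p[:2]])
A=np.c_[2*P,np.ones(len(P))];s=np.linalg.lstsq(A,(P**2).sum(1),rcond=None)[0]
print('axis',s[:2],'r',np.sqrt(s[2]+s[0]**2+s[1]**2))
v=R[:2,:2].T@(p[:2]-s[:2]);print('phi',np.degrees(np.arctan2(-v[0],-v[1])))
v=R[:2,:2].T@(P[0]-s[:2]);print('phi0',np.degrees(np.arctan2(-v[0],-v[1])))
for r in models.mark_of('wrist','tongue_tip')[:2]:
    v,u=r['location'];print(r['p'],u,v,atz('wrist',u,v,.074))
```

```text
8.3 [0.5126 0.0434 0.2984] [ 0.2 -1.6  3.2] 0.19851608604681606
axis [0.55755413 0.04111274] r 0.04512793050101554
phi 81.14705305854771
phi0 104.31513896844648
0.57 422.5 149.3 [ 0.566156   -0.06001016  0.074     ]
```

View pics/f.png

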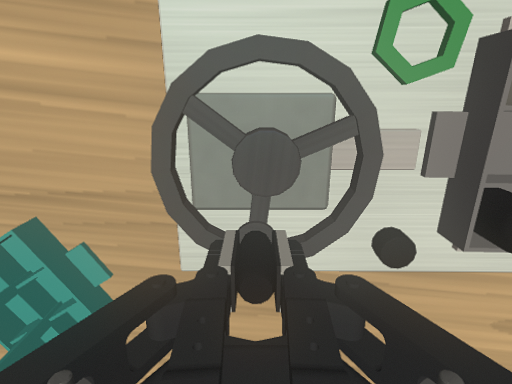

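The tongue tip (419,150) is already clear of the lip (428,145), and the wheel is at about 441° of 450°. I'll push on to the stop in small steps and watch the force.

Request:
{"fn": "send_rows", "kwargs": {"motion": [[1, -0.05, 0.14, 0, 0], [1, -0.01, 0.12, 0, 0], [1, 0, 0, 0, 0]]}}

```text
time_s: 8.65
position: [0.5123, 0.0381, 0.2985]
orientation: [[0.995, 0.105, 0.001], [0.105, -0.995, -0.0], [0.001, 0.0, -1.0]]
force: [1.9, -0.4, 0.6]
opening: 0.199
```

Request:
{"fn": "send_rows", "kwargs": {"motion": [[1, 0, 0.04, 0, 0], [1, 0, 0.04, 0, 0], [1, 0, 0, 0, 0]]}}

```text
time_s: 8.95
position: [0.5124, 0.037, 0.2985]
orientation: [[0.995, 0.104, 0.001], [0.104, -0.995, 0.002], [0.002, -0.002, -1.0]]
force: [3.1, 5.6, 0.8]
opening: 0.202
```

Request:
{"fn": "send_rows", "kwargs": {"motion": [[1, 0, 0.04, 0, 0], [1, 0, 0.04, 0, 0], [1, 0, 0, 0, 0]]}}

```text
time_s: 9.25
position: [0.5124, 0.0363, 0.2985]
orientation: [[0.995, 0.102, 0.001], [0.102, -0.995, 0.005], [0.002, -0.005, -1.0]]
force: [4.4, 10.9, 0.7]
opening: 0.201
```

Request:
{"fn": "send_rows", "kwargs": {"motion": [[1, 0, 0.04, 0, 0], [1, 0, 0, 0, 0]]}}

```text
time_s: 9.45
position: [0.5124, 0.036, 0.2985]
orientation: [[0.995, 0.102, 0.001], [0.102, -0.995, 0.007], [0.002, -0.006, -1.0]]
force: [4.2, 15.5, 0.3]
opening: 0.201
```

Force rises steadily to 15 N with almost no motion, so the wheel is at its stop. I'll relax the push, open and rise.

Request:
{"fn": "send_rows", "kwargs": {"motion": [[1, 0, -0.09, 0, 0], [1, 0, 0, 0, 0], [0.3, 0, 0, 0, 0], [-0.2, 0, 0, 0, 0], [-0.2, 0, 0, 0, 0]]}}

```text
time_s: 9.95
position: [0.5115, 0.0354, 0.2981]
orientation: [[0.994, 0.105, -0.002], [0.105, -0.994, -0.0], [-0.002, 0.0, -1.0]]
force: [0.3, -1.2, -0.4]
opening: 0.602
```

Request:
{"fn": "send_rows", "kwargs": {"motion": [[-0.2, 0, 0, 0, 0], [-0.2, 0, 0, -0.5, 0], [-0.4, 0, 0, -1, 0], [-1, 0, 0, -1, 0], [-1, 0, 0, -1, 0]]}}

```text
time_s: 10.45
position: [0.5118, 0.0353, 0.3866]
orientation: [[0.995, 0.104, -0.001], [0.104, -0.995, -0.0], [-0.001, -0.0, -1.0]]
force: [0.4, 0.3, -0.2]
opening: 0.989
```

Run:
```python
from h import *
np.set_printoptions(suppress=True,precision=4)
im=snapshot('wrist');cv2.imwrite('pics/g.png',im)
o=st();R=np.array(o['orientation']);p=np.array(o['position'])
for q,z in dict(wheel_axis=.122,crank_grip=.142,carrier_grip=.175,tongue_tip=.074).items():
  for r in models.mark_of('wrist',q)[:2]:
    v,u=r['location'];P=atz('wrist',u,v,z);print(q,r['p'],u,v,P,'tool',R.T@(P-p))
```

```text
10.5 [0.5131 0.0353 0.3906] [ 1.  -0.1  2.3] 0.9968028500923817
wheel_axis 0.62 253.6 138.4 [0.5587 0.0399 0.122 ] tool [ 0.0441 -0.0004  0.269 ]
crank_grip 0.87 254.9 204.0 [0.5109 0.0343 0.142 ] tool [-0.0039  0.0003  0.2486]
carrier_grip 0.81 21.5 305.2 [0.4303 0.1906 0.175 ] tool [-0.0675 -0.1635  0.2149]
carrier_grip 0.62 344.3 198.9 [ 0.5313 -0.0202  0.175 ] tool [0.0109 0.0566 0.2158]
tongue_tip 0.94 362.5 128.1 [ 0.5689 -0.0583  0.074 ] tool [0.0436 0.0982 0.3172]
```

View pics/g.png

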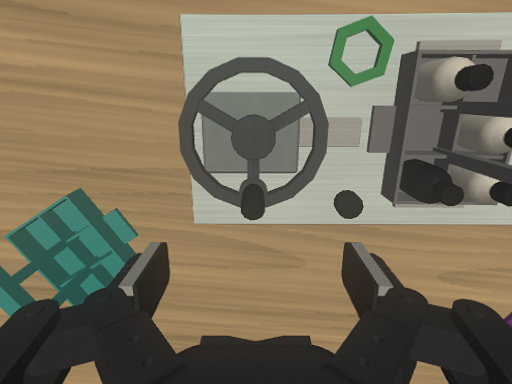

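The knob (253,200) points along shaker -x and the tongue tip (361,130) is clear of the lip (369,130), so the clamp is at its stop. Next I'll go over the carrier handle.

Request:
{"fn": "send_rows", "kwargs": {"motion": [[-1, 0.2, 0.88, -0.15, 0], [-1, 0.2, 0.88, -0.15, 0], [-1, 0.2, 0.88, -0.15, 0], [-1, 0.2, 0.88, -0.15, 0], [-1, 0.2, 0.88, 0, 0]]}}

```text
time_s: 11.2
position: [0.5484, -0.0721, 0.3997]
orientation: [[0.995, 0.105, -0.003], [0.105, -0.995, 0.001], [-0.002, -0.001, -1.0]]
force: [-0.4, -0.5, -0.4]
opening: 0.999
```

Request:
{"fn": "send_rows", "kwargs": {"motion": [[-1, 0.2, 0.88, 0, 0], [-1, 0.2, 0.88, 0, 0], [-1, 0.2, 0.88, 0, 0], [-1, 0, 0, 0, 0]]}}

```text
time_s: 11.6
position: [0.5711, -0.138, 0.3997]
orientation: [[0.995, 0.102, -0.001], [0.102, -0.995, -0.001], [-0.001, 0.001, -1.0]]
force: [-0.6, 0.1, -0.1]
opening: 1.002
```

Run:
```python
from h import *
np.set_printoptions(suppress=True,precision=4)
im=snapshot('wrist');cv2.imwrite('pics/i.png',cv2.resize(im,(800,600)))
o=st();R=np.array(o['orientation']);p=np.array(o['position'])
for c,q,z in [('wrist','carrier_grip',.175),('wrist','nest',.06),('wrist','carrier',.06)]:
  for r in models.mark_of(c,q)[:2]:
    v,u=r['location'];P=atz(c,u,v,z);print(c,q,r['p'],u,v,P,'tool',R.T@(P-p))
snapshot('side')
for r in models.mark_of('side','carrier_grip')[:3]:
    v,u=r['location'];print('side',r['p'],atz('side',u,v,.175))
```

```text
11.65 [ 0.5704 -0.1366  0.3998] [-0.5  0.2 -0.5] 0.9987010602001206
wrist carrier_grip 0.76 254.1 206.0 [ 0.5732 -0.135   0.175 ] tool [ 0.0032 -0.0011  0.2248]
wrist nest 0.65 40.0 246.8 [0.4558 0.0986 0.06  ] tool [-0.0894 -0.2454  0.3402]
wrist nest 0.43 258.3 206.7 [ 0.5298 -0.1429  0.06  ] tool [-0.0406  0.0024  0.3398]
wrist carrier 0.97 254.5 164.9 [ 0.576  -0.1336  0.06  ] tool [ 0.0064 -0.0021  0.3398]
wrist carrier 0.53 174.0 172.8 [ 0.5585 -0.0495  0.06  ] tool [-0.0024 -0.0875  0.3399]
side 0.96 [ 0.5564 -0.1244  0.175 ]
side 0.79 [0.346  0.2975 0.175 ]
side 0.56 [ 0.2416 -0.2453  0.175 ]
```

View pics/i.png

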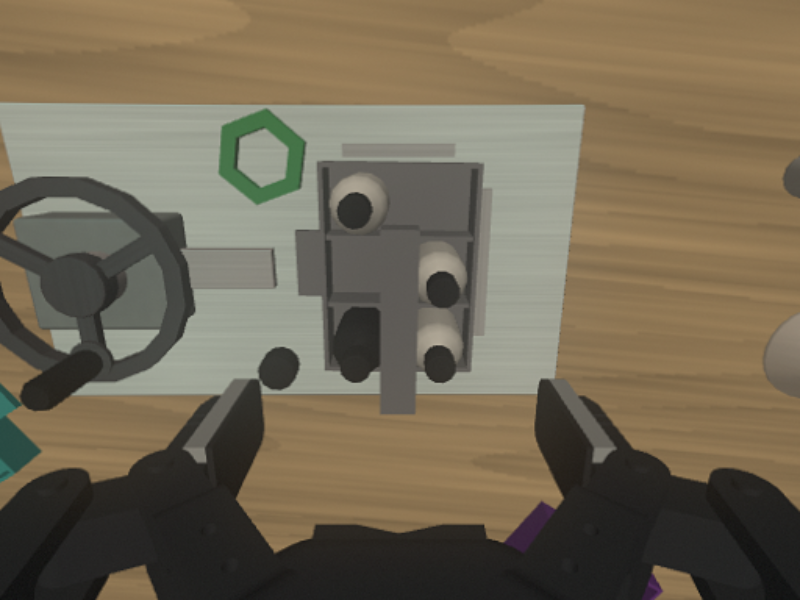

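The grey carrier is centred at (400,265) with its bar at column 400, spanning rows 226–413. It is aligned with the tool, with all four bottles in place. The bar centre is about 3 mm ahead in x. The bottle load is biased to -x, so I'll grip near here.

Request:
{"fn": "send_rows", "kwargs": {"motion": [[-1, 0.02, -0.04, 0.8, 0], [-1, 0, 0, 0.8, 0], [-1, 0, 0, 0.8, 0], [-1, 0, 0, 0.4, 0], [-1, 0, 0, 0, 0]]}}

```text
time_s: 12.4
position: [0.5702, -0.1335, 0.3297]
orientation: [[0.994, 0.105, -0.003], [0.105, -0.994, 0.001], [-0.003, -0.002, -1.0]]
force: [-0.4, 0.6, -1.5]
opening: 1.003
```

Request:
{"fn": "send_rows", "kwargs": {"motion": [[0.2, 0, 0, 0, 0], [0.5, 0, 0, 0, 0], [0.5, 0, 0, 0, 0], [0.7, 0, 0, 0, 0], [1, 0, 0, 0, 0]], "grip_force": 60}}

```text
time_s: 12.9
position: [0.5713, -0.1351, 0.3319]
orientation: [[0.994, 0.105, 0.003], [0.105, -0.994, -0.003], [0.003, 0.003, -1.0]]
force: [1.4, 0.1, -5.2]
opening: 0.174
```

Request:
{"fn": "send_rows", "kwargs": {"motion": [[1, 0, 0, 0, 0], [1, 0, 0, 0, 0], [1, 0, 0, 0, 0], [1, 0, 0, 0, 0], [1, 0, 0, 0, 0]]}}

```text
time_s: 13.4
position: [0.5712, -0.1349, 0.3316]
orientation: [[0.995, 0.105, 0.002], [0.105, -0.995, -0.002], [0.002, 0.002, -1.0]]
force: [1.8, -4.3, 3.3]
opening: 0.17
```

Gripped; opening 0.17 fits the 16 mm bar. Lifting slowly.

Request:
{"fn": "send_rows", "kwargs": {"motion": [[1, 0, 0, -0.1, 0], [1, 0, 0, -0.15, 0], [1, 0, 0, -0.2, 0], [1, 0, 0, -0.2, 0], [1, 0, 0, -0.2, 0]]}}

```text
time_s: 13.9
position: [0.5705, -0.1339, 0.3522]
orientation: [[0.994, 0.105, -0.001], [0.105, -0.994, 0.001], [-0.001, -0.001, -1.0]]
force: [-0.5, -0.7, -5.3]
opening: 0.174
```

Run:
```python
from h import *
im=snapshot('wrist');o=st();print(np.round(o['moment'],2))
cv2.imwrite('pics/j.png',im)
```

```text
13.95 [ 0.5708 -0.1341  0.3533] [ 0.5 -0.5 -5.2] 0.17697342538868094
[ 0.01 -0.02  0.  ]
```

View pics/j.png

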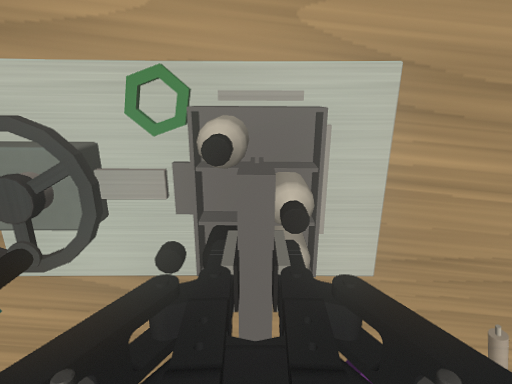

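The carrier has lifted clear. The load is about 5.2 N as expected, the moment is near zero, and the tray looks level. I'll continue to 10 cm.

Request:
{"fn": "send_rows", "kwargs": {"motion": [[1, 0, 0, -0.25, 0], [1, 0, 0, -0.3, 0], [1, 0, 0, -0.3, 0], [1, 0, 0, -0.35, 0], [1, 0, 0, -0.35, 0]]}}

```text
time_s: 14.45
position: [0.5707, -0.1343, 0.3919]
orientation: [[0.995, 0.105, 0.0], [0.105, -0.995, -0.0], [0.0, 0.0, -1.0]]
force: [0.2, -0.4, -5.8]
opening: 0.172
```

Request:
{"fn": "send_rows", "kwargs": {"motion": [[1, 0, 0, -0.35, 0], [1, 0, 0, -0.35, 0], [1, 0, 0, -0.35, 0], [1, 0, 0, -0.3, 0], [1, 0, 0, -0.2, 0]]}}

```text
time_s: 14.95
position: [0.5708, -0.1343, 0.4306]
orientation: [[0.995, 0.105, 0.001], [0.105, -0.995, -0.0], [0.001, 0.0, -1.0]]
force: [0.9, 0.7, -6.1]
opening: 0.177
```

Request:
{"fn": "send_rows", "kwargs": {"motion": [[1, 0, 0, 0, 0], [1, 0, 0, 0, 0], [1, 0, 0, 0, 0], [1, 0, 0, 0, 0], [1, 0, 0, 0, 0]]}}

```text
time_s: 15.45
position: [0.5706, -0.1343, 0.4293]
orientation: [[0.995, 0.105, -0.001], [0.105, -0.995, 0.0], [-0.001, -0.0, -1.0]]
force: [0.2, 0.2, -6.1]
opening: 0.177
```

Run:
```python
from h import *
im=snapshot('side');w=snapshot('wrist');o=st();print(np.round(o['moment'],2))
c=cv2.resize(im[60:260,150:400],(500,400));w=cv2.resize(w,(300,225));w=cv2.copyMakeBorder(w,0,175,0,0,cv2.BORDER_CONSTANT)
cv2.imwrite('pics/k.png',np.hstack([c,w]))
```

```text
15.55 [ 0.5707 -0.1343  0.4295] [ 0.5  0.2 -5.9] 0.17635145914043904
[ 0.06 -0.03  0.02]
```

View pics/k.png

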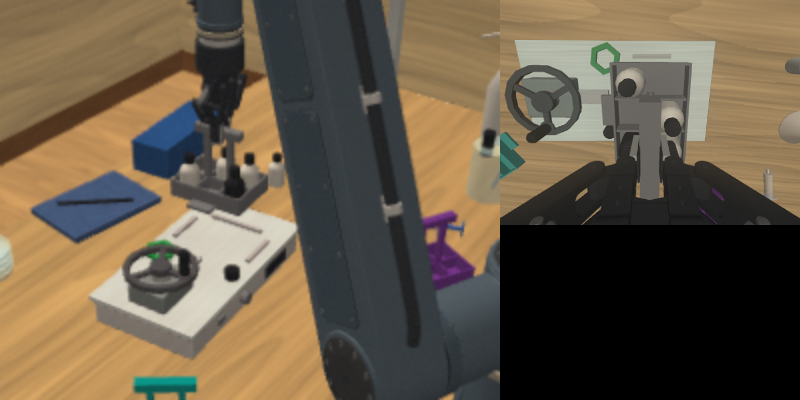

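The carrier hangs level above the platform with its bottles aboard: cap tops at (188,160)–(250,158), with the spare at (276,155) behind. Nothing else has been disturbed. Handing in.

```bash
python3 -c "
from h import *
order.finish_job();st()"
```

```text
the job is handed in; nothing more can be done
the job is handed in; nothing more can be done
```

The carrier is off the shaker. At the last check the arm was holding it steady about 98 mm above the platform, over its place. I handed the job in at 15.6 s, well under the 58 s limit.

- **Clamp:** I cranked the wheel by its knob through about 346°, from roughly 1.8 rad to its stop. There the push rose to about 15 N with almost no further movement. The wrist picture then showed the knob pointing along the shaker's -x and the tongue clear of the carrier's lip.
- **Lift:** I gripped the handle bar at 60 N and lifted straight up, with less than 1 mm of sideways drift. The load read about 6 N. The wrist moment was close to zero, and the tray looked level.
- **Bottles and surroundings:** The last pictures showed the bottles still in the carrier and nothing else moved. The black bottle and one white one were partly hidden by the fingers in the wrist view, so for those I relied on the side view.

**Disagreement:** The trained networks' estimates of the handle bar's position differed by up to about 16 mm between the side and wrist cameras. I used the close wrist view, and the grip confirmed it.

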